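# Find the loose mould bolt and hold its lid open

### The job

The long iron carrier on the bench holds three small baking moulds, and one of the three hex bolts along its front has come loose. Tap the bolts from above until you find the one that sinks, slide the locking bar by its knob, to the right, to its stop so that its hooks let go of the lids, and then lift the lid right behind the loose bolt by its wooden grip to about 45 degrees or more. Finish while still holding that lid up for the fitter; leave the other two lids shut and the things round about where they are.

Things in the scene. Friction and masses are not known exactly. Their poses are not given: they have to be found in the camera images.
- carrier: Dark iron carrier fixed on the bench, base 178 x 330 x 10 mm, three round moulds (84 mm wide, 96 mm apart) in a row, bolts in front, hinges behind. Origin on the bench under the middle mould's centre; x points from bolts to hinges, y to the left mould, z up. Bolts at x -90, y +96 (left), 0 (mid), -96 mm (right); hinges at x +48 mm; tops of shut lids at z 45 mm.
- lock_bar (a joint): Locking bar sliding in guides between bolts and moulds, m: 0 to 0.005 at the start (locked: a 14 mm wide hook, top at z 49 mm, lies over the 16 mm wide lug at the front of each lid and stops it). Grows as it slides along the carrier's -y, to the right; stop at 0.026; hooks clear from 0.016. Friction about 2 N; stays where left.
- lock_bar_knob (a point): Middle of the bar's upright wooden knob, 18 mm thick, 50 to 76 mm above the bench (this point 66 mm), at carrier x -60, y +61 mm when locked, between left and middle mould. Push it from its left side with shut fingers, or pinch it. The lid grips and the bolt collars leave 28 and 14 mm either side of its axis.
- bolt_left (a joint): How far the bolt on the left has sunk, m: 0 at the start, grows downward. Tight bolts give less than 2 mm; the loose one (differs from run to run, looks no different) slides down 6 mm against about 2.5 N of friction and stays down. Sunk counts from 0.004.
- bolt_left_top (a point): Centre of the top of the steel hex bolt on the left: head 24 mm across flats, collar 31 mm wide, top 49 mm above the bench at the start.
- lid_left (a joint): Opening of the lid on the left, rad: 0 shut, 1.15 at its stop. The hinge axis is the carrier's y, through the point lid_left_hinge; the lid (0.28 to 0.46 kg) always falls shut when let go.
- lid_left_grip (a point): Middle of the wooden grip bar over the lid on the left: 16 mm thick, 52 mm long along the carrier's y between two posts, 80 mm above the bench and 35 mm above the lid when shut; 72 mm from the hinge towards the bolts and 36 mm above it. Moves up and back with the lid and may turn between the fingers. Grasp from above, fingers closing along the carrier's x.
- lid_left_hinge (a point): Point on the hinge axis of the lid on the left, 44 mm above the bench, at the middle of the lid's width.
- bolt_mid (a joint): How far the bolt in the middle has sunk, m: 0 at the start, grows downward. Tight bolts give less than 2 mm; the loose one (differs from run to run, looks no different) slides down 6 mm against about 2.5 N of friction and stays down. Sunk counts from 0.004.
- bolt_mid_top (a point): Centre of the top of the steel hex bolt in the middle: head 24 mm across flats, collar 31 mm wide, top 49 mm above the bench at the start.
- lid_mid (a joint): Opening of the lid in the middle, rad: 0 shut, 1.15 at its stop. The hinge axis is the carrier's y, through the point lid_mid_hinge; the lid (0.28 to 0.46 kg) always falls shut when let go.
- lid_mid_grip (a point): Middle of the wooden grip bar over the lid in the middle: 16 mm thick, 52 mm long along the carrier's y between two posts, 80 mm above the bench and 35 mm above the lid when shut; 72 mm from the hinge towards the bolts and 36 mm above it. Moves up and back with the lid and may turn between the fingers. Grasp from above, fingers closing along the carrier's x.
- lid_mid_hinge (a point): Point on the hinge axis of the lid in the middle, 44 mm above the bench, at the middle of the lid's width.
- bolt_right (a joint): How far the bolt on the right has sunk, m: 0 at the start, grows downward. Tight bolts give less than 2 mm; the loose one (differs from run to run, looks no different) slides down 6 mm against about 2.5 N of friction and stays down. Sunk counts from 0.004.
- bolt_right_top (a point): Centre of the top of the steel hex bolt on the right: head 24 mm across flats, collar 31 mm wide, top 49 mm above the bench at the start.
- lid_right (a joint): Opening of the lid on the right, rad: 0 shut, 1.15 at its stop. The hinge axis is the carrier's y, through the point lid_right_hinge; the lid (0.28 to 0.46 kg) always falls shut when let go.
- lid_right_grip (a point): Middle of the wooden grip bar over the lid on the right: 16 mm thick, 52 mm long along the carrier's y between two posts, 80 mm above the bench and 35 mm above the lid when shut; 72 mm from the hinge towards the bolts and 36 mm above it. Moves up and back with the lid and may turn between the fingers. Grasp from above, fingers closing along the carrier's x.
- lid_right_hinge (a point): Point on the hinge axis of the lid on the right, 44 mm above the bench, at the middle of the lid's width.
- spanner_loose: Bystander: loose open-ended steel spanner, 33 x 180 x 6 mm, left of the carrier's front. Origin under its middle. Not to be moved more than 30 mm.
- timer: Bystander: loose white twist timer, 67 mm across and 50 mm high, behind the carrier. Origin under its middle. Not to be moved more than 30 mm.
- oiler: Bystander: loose white oil bottle with an orange spout, 60 mm across and 207 mm high, right of the carrier. Origin under its middle. Not to be moved more than 30 mm.

How it is judged:
By the outcome, as a careful person would: the job done as asked, in the order asked, and still so for the second after the job is handed in, while the arm keeps its last pose, push and grip.
It also fails if it takes over 48 s, if anything falls off the work surface, if the arm or the gripper's body presses on something with over 40 N, if the wrist force passes 120 N, or if a joint passes its speed limit or range.

### The arm

A 6-joint arm with a two-finger parallel gripper is mounted at the origin on a cart in front of the work surface, level with it; the furniture and walls round the work are solid. World frame = base frame: x ahead of the robot, y to its left, z up, the work surface at z = 0. Lengths are in m, angles in rad, forces in N, time in s.
With the tool pointing down it reaches from about 0.25 to 0.725 m from the base axis. Payload 4 kg.
Tool frame: the origin (TCP) lies at the centre of the arm's flange, where the gripper is bolted on; the fingertips stand 173 mm ahead of it and the grasp point (between the pads) lies robot.pinch_z ahead of it (robot.pinch_z is the distance from the TCP to the grasp point, in m); z points along the fingers, y is the line along which they close (so a half turn about z gives the same grasp; the last joint's range is limited). The gripper opens to 85 mm and grips with 20 to 120 N. Pads are 22 mm wide; open, the fingers measure 114 mm over their backs; the gripper's body (76 mm by 85 mm) begins 54 mm behind the grasp point. The pads swing forward as they close: fully open they stand 13 mm farther back than shut.
Start: joints at [1.124, 0.241, 0.005, 1.335, 0, 1.571], TCP at [0.216, 0.451, 0.405] pointing down, gripper open.
Joint ranges: [-2.72, 2.72], [-1.05, 1.87], [-1.09, 1.28], [-1.99, 2.15], [-1.42, 1.44], [-3.14, 3.14]. Speed limits (rad/s): [2.79, 2.79, 3.14, 3.14, 3.14, 3.14].

### API

Orientations are given as a unit quaternion [x, y, z, w].
In Python, from bench import robot, imaging, order gives the robot as it stands. The module is installed in compiled form; this text tells all that it offers.
- The arm moves only by the tool move_tool, called after "Request:" as name(argument=value, ...) on one line, values as JSON. Schema: {"type":"object","properties":{"offsets":{"type":"array","items":{"type":"object","properties":{"finger_gap":{"type":"number"},"xyz":{"type":"array","items":{"type":"number"},"minItems":3,"maxItems":3},"yaw":{"type":"number"}},"additionalProperties":false,"required":["finger_gap"]},"minItems":1,"maxItems":10},"only":{"type":"string"},"quiet":{"type":"boolean"},"lines":{"type":"string"}},"required":["offsets"],"additionalProperties":false}. offsets is a list of rows, 1 to 10 of them, each an object with the fields finger_gap (the finger opening in m), xyz (a list: dx, dy, dz in m), yaw (a turn about the tool's z in rad); a field left out counts as zero (the opening has to be given); each row is the pose to reach, as a shift and turn from the pose commanded when the call began, along the tool's axes at that moment; what a row does not reach only later rows make up. A row lasts 1/10 s, in which the tool goes at most 0.05 m and 0.15 rad, less where a joint would pass 70% of its speed; a pose out of reach is approached as far as the arm can. The fingers move at their own pace and stop on an object; the grip force is fixed at half the most. Time passes only in rows, so rows that do not move let the fingers close. The tool returns the time, the measured TCP pose, the force, the opening and the grip force at its end. only (a regular expression) keeps the lines of the reply that match it, lines (a string "A,B") keeps lines A to B, and quiet returns only ok. Input that does not fit is refused with a message, and nothing moves.
- robot.observe(): the state, without advancing time (a new reading comes with each control period).
- imaging.grab_frame(name): name is "side" or "top"; returns a dict with "frame" (420x560x3 uint8, red, green, blue), "fovy" (degrees; the focal length in pixels is half the picture's height over the tangent of half this angle, whatever the lens; pixels are square), "cx", "cy" (the principal point, pixels), "extrinsics" (4x4, takes a point from world to camera coordinates). Camera axes: x right, y down, z forward; pixel columns grow to the right and rows downward; lengths in m; the calibration is good to about 2 mm. A picture is of the moment at which its call begins. There is no depth.
- order.sign_off(): hands the job in; it is judged then, once.
The state is a dict: "time_s": time; "qpos": joint angles; "joint_velocities": joint speeds; "joint_torque": joint torques, N m; "eef_pos": TCP position; "ee_rot": TCP orientation; "contact_force": force on the tool from outside, world axes, zero at the start; "ft_torque": the same for the moment, N m; "finger_gap": finger opening in m; "grasp_force": force on a finger pad.
Only numpy, scipy, OpenCV 4.12 (cv2) and the standard library are available. Lean on these libraries where they do the work, as an engineer would, in place of code of your own. Each camera call takes 0.05 s, during which the arm holds its last target. There are 200 camera calls.

## Working session

There is one attempt and no reset: what is moved stays moved. The work goes in short steps, Python scripts to look and compute and a tool call to move; the robot and the scene stay as the last step left them, time stands still between calls to the robot, and variables do not carry over. Pictures are saved under pics/ and viewed, at most 10 in all, crops included, and the job is handed in when it is done.

```bash
mkdir -p pics
```

Run:
```python
from bench import robot, imaging
import cv2,numpy as np
for n in("top","side"):
    f=imaging.grab_frame(n); cv2.imwrite(f"pics/{n}0.png",cv2.cvtColor(f["frame"],cv2.COLOR_RGB2BGR))
    print(n,f["fovy"],f["cx"],f["cy"]);print(np.round(f["extrinsics"],4).tolist())
s=robot.observe();print(robot.pinch_z,s)
```

```text
top 43.47483765363195 272.7166126385641 214.74061303563775
[[-0.0217, -0.9998, 0.0042, -0.1556], [-0.9974, 0.0214, -0.0686, 0.5834], [0.0685, -0.0056, -0.9976, 1.346], [0.0, 0.0, 0.0, 1.0]]
side 55.269981240099675 291.30494859277815 206.95049849403887
[[-0.9904, -0.1359, 0.0265, 0.5223], [-0.0944, 0.522, -0.8477, 0.1806], [0.1014, -0.842, -0.5298, 0.8368], [0.0, 0.0, 0.0, 1.0]]
0.1547 {'time_s': 0.1, 'qpos': array([ 1.12401508e+00,  2.41327920e-01,  3.87406028e-03,  1.33518506e+00,
       -7.11046400e-06,  1.57080183e+00]), 'joint_velocities': array([-1.17656660e-03, -1.32168997e-03,  2.91421561e-03,  6.34997652e-05,
        1.26122909e-03, -6.96434193e-04]), 'joint_torque': array([-7.14416074e-04, -3.73137510e+01,  2.53010523e+01,  1.08454502e-02,
       -5.96450172e-05, -4.28984421e-06]), 'eef_pos': array([0.21593278, 0.45071099, 0.40391229]), 'ee_rot': array([ 2.21539847e-01,  9.75150884e-01, -8.99190214e-04, -2.00631691e-04]), 'contact_force': array([0.16902466, 0.17580882, 0.14490793]), 'ft_torque': array([ 0.00499314, -0.01662269, -0.01278499]), 'grasp_force': 0.0, 'finger_gap': 0.08532686503790683}
```

View pics/top0.png

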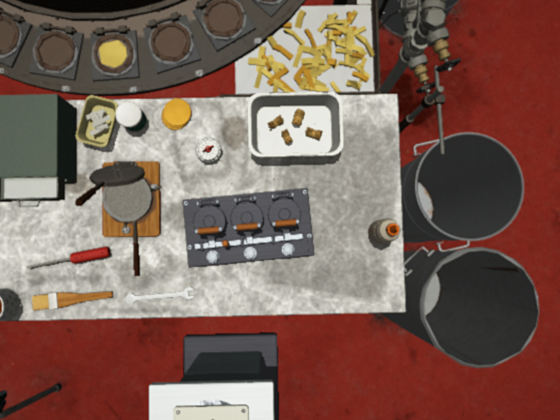

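View pics/side0.png

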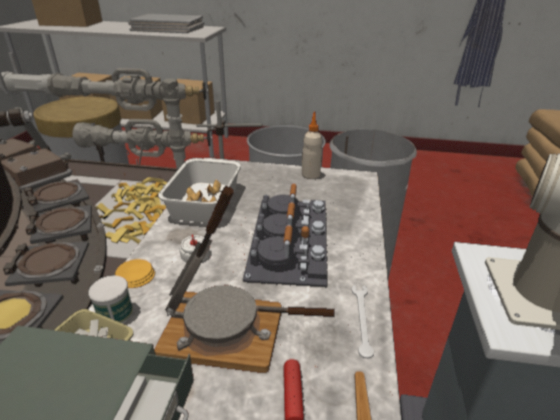

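The top view shows the carrier at about px (185–313, 188–266), with the bolts at (212,257), (250,253) and (288,249). The grips are at about (208,230), (247,223) and (284,215), and the knob is near (225,244). The side view shows the same row from the left. I'll zoom in on both.

Run:
```python
import cv2,numpy as np
a=cv2.imread("pics/top0.png")[180:275,175:325]; b=cv2.imread("pics/side0.png")[175:285,235:345]
cv2.imwrite("pics/topz.png",cv2.resize(a,None,fx=5,fy=5,interpolation=cv2.INTER_CUBIC))
cv2.imwrite("pics/sidez.png",cv2.resize(b,None,fx=5,fy=5,interpolation=cv2.INTER_CUBIC))
```

```text
(no output)
```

View pics/topz.png

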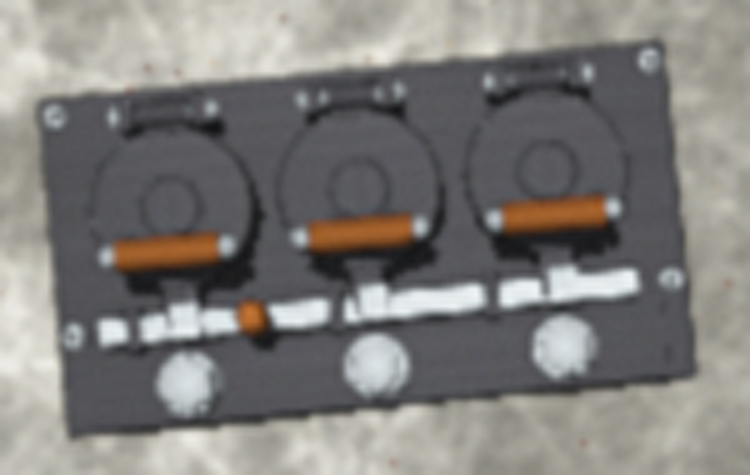

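View pics/sidez.png

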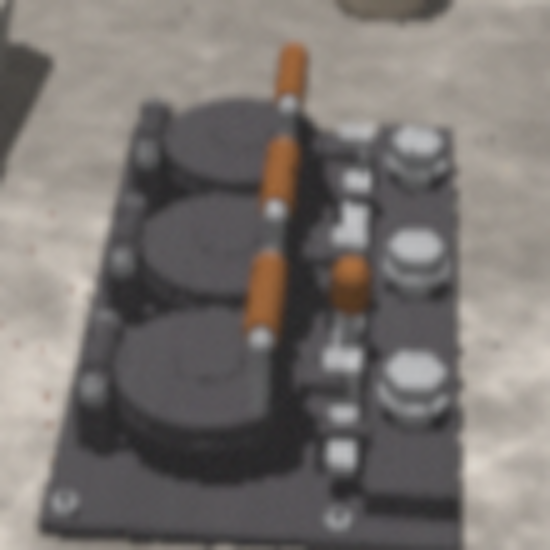

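Create h.py:
```python
import numpy as np
from bench import robot
from scipy.spatial.transform import Rotation as R
X0=np.array([0.,0,0])
try: X0=np.load("pose.npy")
except Exception: pass
def c2w(p,X=X0):
    c,s=np.cos(X[2]),np.sin(X[2]); p=np.atleast_2d(p)
    return np.c_[X[0]+c*p[:,0]-s*p[:,1],X[1]+s*p[:,0]+c*p[:,1],p[:,2]]
def tool(target,tip=robot.pinch_z):
    "shift in tool axes to bring point tip ahead of the TCP to a carrier-frame target; also yaw error"
    s=robot.observe();r=R.from_quat(s["ee_rot"]).as_matrix()
    d=c2w(target)[0]-(s["eef_pos"]+r[:,2]*tip)
    cy=np.array([-np.sin(X0[2]),np.cos(X0[2]),0]);cx=np.array([cy[1],-cy[0],0])
    ang=lambda v:(np.arctan2((r.T@v)[1],(r.T@v)[0])-np.pi/2+np.pi/2)%np.pi-np.pi/2
    return np.round(r.T@d,4),"turn to close along x:",round(ang(cx),3),"along y:",round(ang(cy),3)
```

Run:
```python
from h import *
from bench import imaging
from scipy.optimize import least_squares
P=np.array([[-90,96,49],[-90,0,49],[-90,-96,49],[-24,96,80],[-24,0,80],[-24,-96,80]])/1e3
C=np.array([[89,165,10],[89,-165,10],[-89,-165,10],[-89,165,10]])/1e3
tc=[(188,381),(376,362),(564,344),(167,251),(360,233),(554,215)]
sc=[(413,368),(415,243),(417,140),(266,292),(281,174),(292,70)]
cc=[(40,100),(661,40),(693,372),(70,435)]
cam={n:imaging.grab_frame(n) for n in("top","side")}
def pr(n,w):
    f=cam[n];E=f["extrinsics"];q=w@E[:3,:3].T+E[:3,3];F=210/np.tan(np.radians(f["fovy"]/2))
    return np.c_[f["cx"]+F*q[:,0]/q[:,2],f["cy"]+F*q[:,1]/q[:,2]]
px=lambda a,o:(np.array(a)+.5)/5-.5+o
T=px(tc,(175,180));S=px(sc,(235,175));K=px(cc,(175,180))
sh=lambda p,X:c2w(p+[X[3],0,0],X)   # X[3]: base centre offset from origin
def parts(X): return pr("top",c2w(P,X))-T,pr("side",c2w(P,X))-S,pr("top",sh(C,X))-K
for w in((1,1,1),(1,0,.3),(0,1,0)):
    r=least_squares(lambda X:np.concatenate([(k*v).ravel() for k,v in zip(w,parts(X))]),[.36,-.06,0,0])
    print(w,r.x.round(4));
    if w==(1,1,1): np.save("pose.npy",r.x); print(*[v.round(2).tolist() for v in parts(r.x)],sep="\n"); X=r.x
for y in(61,56): 
    p=c2w([[-.06,y/1e3,.076]],X);print(y,((pr("top",p)-(175,180)+.5)*5-.5),((pr("side",p)-(235,175)+.5)*5-.5))
print(c2w([[-.09,y,.049] for y in(.096,0,-.096)],X).round(4))
```

```bash
python3 -c "
from h import *
print(tool([-.09,.096,.08],.173))"
```

```text
(1, 1, 1) [ 0.5715 -0.1014  0.075  -0.021 ]
[[-0.2, 1.1], [0.06, 1.21], [0.27, 1.14], [0.24, 0.61], [0.28, 0.47], [0.05, 0.34]]
[[-0.39, -0.74], [-0.49, -0.58], [-0.63, -0.9], [-1.07, 1.1], [-1.15, 0.65], [-0.9, 1.25]]
[[-0.58, -0.57], [0.62, -0.62], [1.14, 0.69], [-0.75, 0.42]]
(1, 0, 0.3) [ 0.5735 -0.1012  0.0754 -0.0231]
(0, 1, 0) [ 0.5698 -0.1028  0.0671  0.    ]
61 [[245.95901961 319.81164826]] [[347.39194459 263.17713272]]
56 [[256.01018862 318.83637703]] [[347.77891163 256.75048944]]
[[ 0.4746 -0.0125  0.049 ]
 [ 0.4818 -0.1082  0.049 ]
 [ 0.489  -0.2039  0.049 ]]
(array([-0.4334, -0.3056,  0.1515]), 'turn to close along x:', np.float64(1.049), 'along y:', np.float64(-0.522))
```

Run:
```python
from h import *
from bench import imaging
from scipy.optimize import least_squares
P=np.array([[-90,96,49],[-90,0,49],[-90,-96,49],[-24,96,80],[-24,0,80],[-24,-96,80]])/1e3
C=np.array([[89,165,10],[89,-165,10],[-89,-165,10],[-89,165,10]])/1e3
tc=[(188,381),(376,362),(564,344),(167,251),(360,233),(554,215)]
sc=[(413,368),(415,243),(417,140),(266,292),(281,174),(292,70)]
cc=[(40,100),(661,40),(693,372),(70,435)]
cam={n:imaging.grab_frame(n) for n in("top","side")}
def pr(n,w,k):
    f=cam[n];E=f["extrinsics"];q=w@E[:3,:3].T+E[:3,3];F=210/np.tan(np.radians(f["fovy"]/2))
    q=q[:,:2]/q[:,2:];q=q*(1+k*(q**2).sum(1,keepdims=True))
    return F*q+[f["cx"],f["cy"]]
px=lambda a,o:(np.array(a)+.5)/5-.5+o
T=px(tc,(175,180));S=px(sc,(235,175));K=px(cc,(175,180))
def parts(X): return pr("top",c2w(P,X),X[4])-T,pr("side",c2w(P,X),X[5])-S,pr("top",c2w(C+[X[3],0,0],X),X[4])-K
r=least_squares(lambda X:np.concatenate([v.ravel() for v in parts(X)]+[X[4:6]]),[.57,-.1,0.07,-.02,0,0])
print(r.x.round(4),*[v.round(2).tolist() for v in parts(r.x)],sep="\n")
```

```text
[ 0.5714 -0.1009  0.0758 -0.0213 -0.3744  0.3156]
[[0.05, 0.86], [-0.08, 1.15], [0.04, 1.08], [0.4, 0.59], [0.08, 0.5], [-0.18, 0.35]]
[[-0.21, -0.4], [-0.42, -0.42], [-0.61, -0.8], [-1.03, 1.3], [-1.14, 0.79], [-0.92, 1.35]]
[[0.23, -0.2], [0.29, -0.45], [0.76, 0.6], [0.21, -0.1]]
```

Request:
move_tool(offsets=[{"finger_gap":0, "xyz":[-0.04, -0.03, 0], "yaw":0.1}, {"finger_gap":0, "xyz":[-0.08, -0.06, 0], "yaw":0.2}, {"finger_gap":0, "xyz":[-0.13, -0.09, 0], "yaw":0.3}, {"finger_gap":0, "xyz":[-0.17, -0.12, 0], "yaw":0.4}, {"finger_gap":0, "xyz":[-0.22, -0.15, 0], "yaw":0.5}, {"finger_gap":0, "xyz":[-0.26, -0.18, 0], "yaw":0.6}, {"finger_gap":0, "xyz":[-0.30, -0.21, 0], "yaw":0.75}, {"finger_gap":0, "xyz":[-0.34, -0.24, 0], "yaw":0.9}, {"finger_gap":0, "xyz":[-0.38, -0.27, 0.03], "yaw":1.0}, {"finger_gap":0, "xyz":[-0.42, -0.3, 0.06], "yaw":1.049}])

```text
time_s: 1.3
eef_pos: [0.4537, 0.0209, 0.3606]
ee_rot: [0.681, 0.732, 0.002, 0.001]
contact_force: [0.5, 1.3, -0.0]
finger_gap: 0.0001
grasp_force: 0.0
```

```bash
python3 -c "
from h import *
print(tool([-.09,.096,.06],.173))"
```

```text
(array([-0.0348,  0.0172,  0.1276]), 'turn to close along x:', np.float64(-0.004), 'along y:', np.float64(1.567))
```

Request:
move_tool(offsets=[{"finger_gap":0, "xyz":[-0.015, 0.01, 0.04]}, {"finger_gap":0, "xyz":[-0.03, 0.017, 0.08]}, {"finger_gap":0, "xyz":[-0.03, 0.017, 0.11]}, {"finger_gap":0, "xyz":[-0.03, 0.017, 0.11]}, {"finger_gap":0, "xyz":[-0.03, 0.017, 0.11]}])

```text
time_s: 1.8
eef_pos: [0.4717, -0.0056, 0.25]
ee_rot: [0.68, 0.733, -0.0, -0.001]
contact_force: [0.3, 0.7, 1.0]
finger_gap: 0.0002
grasp_force: 0.0
```

Run:
```python
from h import *
from bench import imaging
import cv2
print(tool([-.09,.096,.06],.173), robot.observe()["eef_pos"])
for n,(a,b,c,d) in dict(top=(180,275,175,325),side=(145,285,235,375)).items():
    f=imaging.grab_frame(n)["frame"][a:b,c:d,::-1]
    cv2.imwrite(f"pics/{n}1.png",cv2.resize(f,None,fx=4,fy=4,interpolation=cv2.INTER_CUBIC))
```

```text
(array([-0.0071,  0.0026,  0.017 ]), 'turn to close along x:', np.float64(0.0), 'along y:', np.float64(-1.571)) [ 0.47173959 -0.00556417  0.25001111]
```

View pics/side1.png

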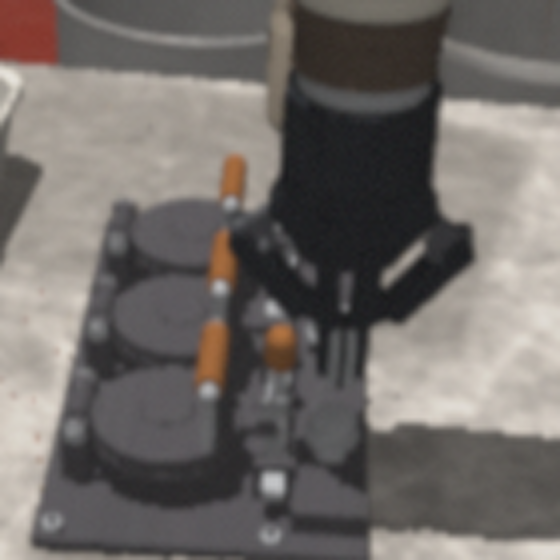

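The fingertips (zoomed px 345,385) sit above the left bolt (330,420), as the calibration predicts. Next I'll tap it.

Request:
move_tool(offsets=[{"finger_gap":0, "xyz":[-0.007, 0.003, 0.01]}, {"finger_gap":0, "xyz":[-0.007, 0.003, 0.02]}, {"finger_gap":0, "xyz":[-0.007, 0.003, 0.026]}, {"finger_gap":0, "xyz":[-0.007, 0.003, 0.028]}, {"finger_gap":0, "xyz":[-0.007, 0.003, 0.029]}, {"finger_gap":0, "xyz":[-0.007, 0.003, 0.029]}])

```text
time_s: 2.5
eef_pos: [0.475, -0.0123, 0.222]
ee_rot: [0.68, 0.733, -0.0, 0.0]
contact_force: [-4.1, 0.1, 12.0]
finger_gap: 0.0004
grasp_force: 6.0
```

Request:
move_tool(offsets=[{"finger_gap":0, "xyz":[0, 0, 0.001]}, {"finger_gap":0, "xyz":[0, 0, 0.002]}, {"finger_gap":0, "xyz":[0, 0, 0.002]}])

```text
time_s: 2.8
eef_pos: [0.4749, -0.0123, 0.2218]
ee_rot: [0.68, 0.733, 0.0, 0.0]
contact_force: [-9.7, -0.3, 25.9]
finger_gap: 0.0002
grasp_force: 13.0
```

Request:
move_tool(offsets=[{"finger_gap":0, "xyz":[0, 0, 0.001]}, {"finger_gap":0, "xyz":[0, 0, 0.002]}, {"finger_gap":0, "xyz":[0, 0, 0.002]}])

```text
time_s: 3.1
eef_pos: [0.4749, -0.0123, 0.2216]
ee_rot: [0.68, 0.733, 0.001, 0.001]
contact_force: [-13.2, 0.3, 39.2]
finger_gap: -0.0001
grasp_force: 20.0
```

Left is tight. Moving to the middle bolt.

Request:
move_tool(offsets=[{"finger_gap":0, "xyz":[0, 0, -0.043]}, {"finger_gap":0, "xyz":[-0.048, 0, -0.043]}, {"finger_gap":0, "xyz":[-0.096, 0, -0.043]}, {"finger_gap":0, "xyz":[-0.096, 0, -0.02]}, {"finger_gap":0, "xyz":[-0.096, 0, -0.009]}, {"finger_gap":0, "xyz":[-0.096, 0, -0.006]}, {"finger_gap":0, "xyz":[-0.096, 0, -0.004]}, {"finger_gap":0, "xyz":[-0.096, 0, -0.003]}, {"finger_gap":0, "xyz":[-0.096, 0, -0.003]}])

```text
time_s: 4.0
eef_pos: [0.4828, -0.1073, 0.2201]
ee_rot: [0.68, 0.734, 0.0, 0.0]
contact_force: [0.3, -0.0, -0.4]
finger_gap: 0.0
grasp_force: 0.0
```

Request:
move_tool(offsets=[{"finger_gap":0, "xyz":[0, 0, 0.001]}, {"finger_gap":0, "xyz":[0, 0, 0.002]}, {"finger_gap":0, "xyz":[0, 0, 0.002]}])

```text
time_s: 4.3
eef_pos: [0.4829, -0.1078, 0.2181]
ee_rot: [0.68, 0.733, 0.001, 0.0]
contact_force: [0.5, 1.1, 1.6]
finger_gap: 0.0001
grasp_force: 0.8
```

Request:
move_tool(offsets=[{"finger_gap":0, "xyz":[0, 0, 0.001]}, {"finger_gap":0, "xyz":[0, 0, 0.002]}, {"finger_gap":0, "xyz":[0, 0, 0.002]}])

```text
time_s: 4.6
eef_pos: [0.4828, -0.1081, 0.2164]
ee_rot: [0.68, 0.733, 0.001, 0.0]
contact_force: [-1.3, 2.5, 5.1]
finger_gap: 0.0004
grasp_force: 2.7
```

Request:
move_tool(offsets=[{"finger_gap":0, "xyz":[0, 0, 0.001]}, {"finger_gap":0, "xyz":[0, 0, 0.002]}, {"finger_gap":0, "xyz":[0, 0, 0.003]}, {"finger_gap":0, "xyz":[0, 0, 0.003]}])

```text
time_s: 5.0
eef_pos: [0.4828, -0.108, 0.2162]
ee_rot: [0.68, 0.733, 0.001, 0.001]
contact_force: [-7.4, 3.4, 25.7]
finger_gap: 0.0002
grasp_force: 12.9
```

Middle is the loose bolt: it sank 6 mm and is now hard against its stop. Next is the knob.

Request:
move_tool(offsets=[{"finger_gap":0, "xyz":[0, 0, -0.04]}, {"finger_gap":0, "xyz":[0, 0, -0.075]}, {"finger_gap":0, "xyz":[0.05, 0.01, -0.075]}, {"finger_gap":0, "xyz":[0.1, 0.02, -0.075]}, {"finger_gap":0, "xyz":[0.14, 0.027, -0.075]}, {"finger_gap":0, "xyz":[0.187, 0.027, -0.075]}, {"finger_gap":0, "xyz":[0.187, 0.027, -0.075]}, {"finger_gap":0, "xyz":[0.187, 0.027, -0.075]}, {"finger_gap":0, "xyz":[0.187, 0.027, -0.075]}])

```text
time_s: 5.9
eef_pos: [0.4953, 0.0796, 0.2875]
ee_rot: [0.68, 0.733, -0.001, 0.0]
contact_force: [-0.6, 0.2, 1.1]
finger_gap: -0.0005
grasp_force: 0.0
```

```bash
python3 -c "
from h import *
print(tool([-.063,.092,.062],.173))"
```

```text
(array([-0.094 , -0.0003,  0.0526]), 'turn to close along x:', np.float64(-0.001), 'along y:', np.float64(1.57))
```

Request:
move_tool(offsets=[{"finger_gap":0, "xyz":[-0.047, 0, 0]}, {"finger_gap":0, "xyz":[-0.094, 0, 0]}, {"finger_gap":0, "xyz":[-0.094, 0, 0.03]}, {"finger_gap":0, "xyz":[-0.094, 0, 0.05]}, {"finger_gap":0, "xyz":[-0.094, 0, 0.052]}, {"finger_gap":0, "xyz":[-0.094, 0, 0.052]}, {"finger_gap":0, "xyz":[-0.094, 0, 0.052]}])

```text
time_s: 6.6
eef_pos: [0.503, -0.0138, 0.2369]
ee_rot: [0.68, 0.733, 0.001, 0.001]
contact_force: [-0.5, -0.3, 0.3]
finger_gap: -0.0001
grasp_force: 0.0
```

Run:
```python
from h import *
from bench import imaging
import cv2
print(tool([-.063,.053,.062],.173), robot.observe()["eef_pos"])
f=imaging.grab_frame("side")["frame"][145:285,235:375,::-1]
cv2.imwrite("pics/side2.png",cv2.resize(f,None,fx=4,fy=4,interpolation=cv2.INTER_CUBIC))
```

```text
(array([-0.0394, -0.0015,  0.0019]), 'turn to close along x:', np.float64(-0.001), 'along y:', np.float64(1.57)) [ 0.50299436 -0.01383753  0.23685626]
```

View pics/side2.png

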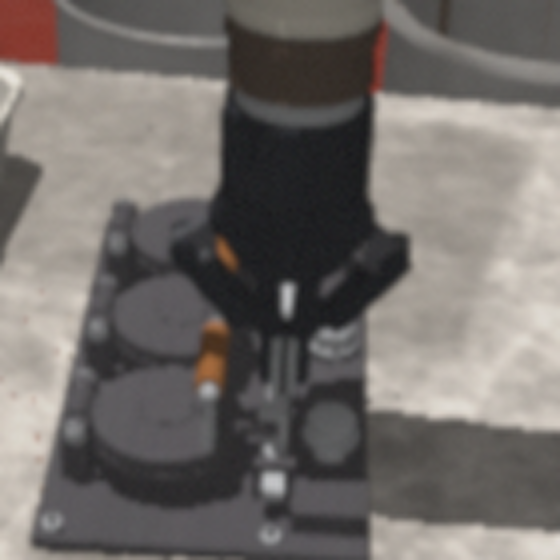

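The fingers (zoomed px 285,370) stand to the left of the knob, clear of the left grip (210,355). Now I'll push right.

Request:
move_tool(offsets=[{"finger_gap":0, "xyz":[-0.01, 0, 0]}, {"finger_gap":0, "xyz":[-0.015, 0, 0]}, {"finger_gap":0, "xyz":[-0.02, 0, 0]}, {"finger_gap":0, "xyz":[-0.025, 0, 0]}, {"finger_gap":0, "xyz":[-0.03, 0, 0]}, {"finger_gap":0, "xyz":[-0.034, 0, 0]}, {"finger_gap":0, "xyz":[-0.034, 0, 0]}])

```text
time_s: 7.35
eef_pos: [0.5051, -0.0479, 0.2358]
ee_rot: [0.68, 0.733, -0.0, 0.0]
contact_force: [0.0, 0.1, 1.0]
finger_gap: -0.0003
grasp_force: 0.1
```

Request:
move_tool(offsets=[{"finger_gap":0, "xyz":[-0.002, 0, 0]}, {"finger_gap":0, "xyz":[-0.004, 0, 0]}, {"finger_gap":0, "xyz":[-0.004, 0, 0]}])

```text
time_s: 7.65
eef_pos: [0.5052, -0.0514, 0.2357]
ee_rot: [0.68, 0.733, -0.0, -0.0]
contact_force: [0.3, 1.4, 0.9]
finger_gap: 0.0001
grasp_force: 0.6
```

Request:
move_tool(offsets=[{"finger_gap":0, "xyz":[-0.002, 0, 0]}, {"finger_gap":0, "xyz":[-0.003, 0, 0]}, {"finger_gap":0, "xyz":[-0.003, 0, 0]}])

```text
time_s: 7.95
eef_pos: [0.5053, -0.0531, 0.2357]
ee_rot: [0.68, 0.734, 0.001, -0.002]
contact_force: [-0.8, 7.5, 1.7]
finger_gap: 0.0001
grasp_force: 3.6
```

```bash
python3 -c "
from h import *
print(tool([-.063,.055,.062],.173))"
```

```text
(array([ 0.001 , -0.0005,  0.0008]), 'turn to close along x:', np.float64(0.001), 'along y:', np.float64(-1.569))
```

Request:
move_tool(offsets=[{"finger_gap":0, "xyz":[-0.002, 0, 0]}, {"finger_gap":0, "xyz":[-0.003, 0, 0]}, {"finger_gap":0, "xyz":[-0.003, 0, 0]}])

```text
time_s: 8.25
eef_pos: [0.5053, -0.0543, 0.2357]
ee_rot: [0.679, 0.734, 0.003, -0.004]
contact_force: [-1.3, 13.9, 2.8]
finger_gap: 0.0001
grasp_force: 7.3
```

Request:
move_tool(offsets=[{"finger_gap":0, "xyz":[0.025, 0, 0]}, {"finger_gap":0, "xyz":[0.025, 0, -0.05]}, {"finger_gap":0, "xyz":[0.025, 0, -0.09]}, {"finger_gap":0, "xyz":[0.025, 0, -0.09]}])

```text
time_s: 8.65
eef_pos: [0.5059, -0.0325, 0.3316]
ee_rot: [0.68, 0.733, 0.003, 0.005]
contact_force: [1.0, 1.1, 0.1]
finger_gap: -0.0001
grasp_force: 0.0
```

Run:
```python
from h import *
from bench import imaging
import cv2
print(tool([-.024,0,.120]))
f=imaging.grab_frame("side")["frame"][145:285,235:375,::-1]
cv2.imwrite("pics/side3.png",cv2.resize(f,None,fx=4,fy=4,interpolation=cv2.INTER_CUBIC))
```

```text
(array([-0.073 ,  0.034 ,  0.0575]), 'turn to close along x:', np.float64(0.0), 'along y:', np.float64(-1.571))
```

View pics/side3.png

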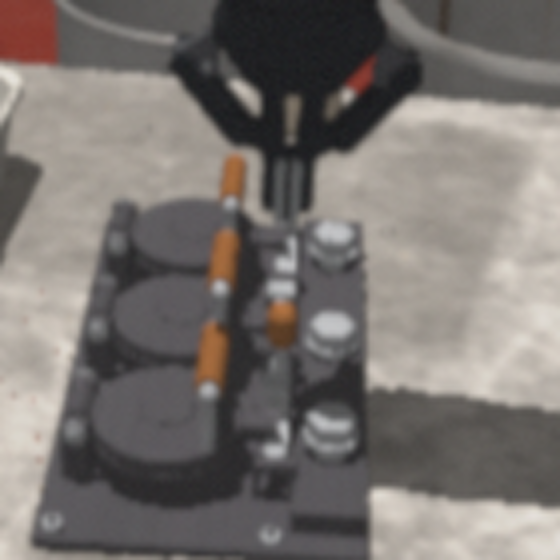

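The knob (zoomed 282,322) is now beside the middle mould's left edge, and the hooks are to the right of the lugs. The push force rose firmly at the expected stop. Next is grasping the middle grip.

Request:
move_tool(offsets=[{"finger_gap":0.055, "xyz":[-0.04, 0.017, 0]}, {"finger_gap":0.055, "xyz":[-0.073, 0.034, 0]}, {"finger_gap":0.055, "xyz":[-0.073, 0.034, 0.03]}, {"finger_gap":0.055, "xyz":[-0.073, 0.034, 0.045]}, {"finger_gap":0.055, "xyz":[-0.073, 0.034, 0.045]}, {"finger_gap":0.055, "xyz":[-0.073, 0.034, 0.045]}, {"finger_gap":0.055, "xyz":[-0.073, 0.034, 0.045]}])

```text
time_s: 9.4
eef_pos: [0.5435, -0.1025, 0.2814]
ee_rot: [0.68, 0.733, 0.0, 0.0]
contact_force: [-0.6, -0.4, 0.6]
finger_gap: 0.0551
grasp_force: 0.0
```

Run:
```python
from h import *
from bench import imaging
import cv2
print(tool([-.024,0,.083]),robot.observe()["finger_gap"])
f=imaging.grab_frame("side")["frame"][145:285,235:375,::-1]
cv2.imwrite("pics/side4.png",cv2.resize(f,None,fx=4,fy=4,interpolation=cv2.INTER_CUBIC))
```

```text
(array([-0.0009,  0.0039,  0.0437]), 'turn to close along x:', np.float64(0.0), 'along y:', np.float64(-1.571)) 0.05507152224242344
```

View pics/side4.png

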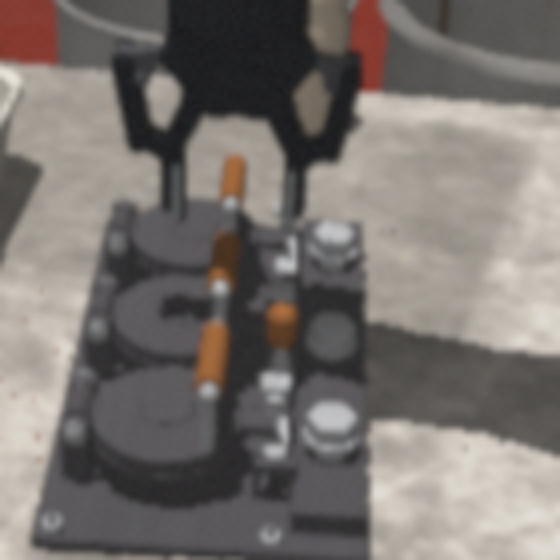

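The fingers (zoomed px 175 and 292) straddle the middle grip (225,258), so I'll descend and close.

Request:
move_tool(offsets=[{"finger_gap":0.055, "xyz":[0, 0.003, 0.02]}, {"finger_gap":0.055, "xyz":[0, 0.003, 0.035]}, {"finger_gap":0.055, "xyz":[0, 0.003, 0.043]}, {"finger_gap":0.055, "xyz":[0, 0.003, 0.043]}, {"finger_gap":0.055, "xyz":[0, 0.003, 0.043]}, {"finger_gap":0, "xyz":[0, 0.003, 0.043]}, {"finger_gap":0, "xyz":[0, 0.003, 0.043]}, {"finger_gap":0, "xyz":[0, 0.003, 0.043]}, {"finger_gap":0, "xyz":[0, 0.003, 0.043]}, {"finger_gap":0, "xyz":[0, 0.003, 0.043]}])

```text
time_s: 10.45
eef_pos: [0.5475, -0.1023, 0.2389]
ee_rot: [0.68, 0.733, 0.001, 0.002]
contact_force: [4.8, 0.5, 1.5]
finger_gap: 0.0138
grasp_force: 58.6
```

Run:
```python
from h import *
print(tool([-.024,0,.083]))
for d in range(5,61,5):
    t=np.radians(d);a=np.array([-72*np.cos(t)+36*np.sin(t)+72,72*np.sin(t)+36*np.cos(t)-36]);print(d,a.round(1))
```

```text
(array([-0.0009, -0.0006,  0.0012]), 'turn to close along x:', np.float64(0.0), 'along y:', np.float64(-1.571))
5 [3.4 6.1]
10 [ 7.3 12. ]
15 [11.8 17.4]
20 [16.7 22.5]
25 [22.  27.1]
30 [27.6 31.2]
35 [33.7 34.8]
40 [40.  37.9]
45 [46.5 40.4]
50 [53.3 42.3]
55 [60.2 43.6]
60 [67.2 44.4]
```

Request:
move_tool(offsets=[{"finger_gap":0, "xyz":[0, 0.0035, -0.006]}, {"finger_gap":0, "xyz":[0, 0.0075, -0.012]}, {"finger_gap":0, "xyz":[0, 0.012, -0.0175]}, {"finger_gap":0, "xyz":[0, 0.012, -0.0175]}])

```text
time_s: 10.85
eef_pos: [0.5575, -0.1015, 0.2541]
ee_rot: [0.68, 0.733, -0.002, -0.001]
contact_force: [0.8, -1.2, -8.4]
finger_gap: 0.014
grasp_force: 58.8
```

Request:
move_tool(offsets=[{"finger_gap":0, "xyz":[0, 0.0047, -0.005]}, {"finger_gap":0, "xyz":[0, 0.01, -0.0097]}, {"finger_gap":0, "xyz":[0, 0.0157, -0.0138]}, {"finger_gap":0, "xyz":[0, 0.0157, -0.0138]}])

```text
time_s: 11.25
eef_pos: [0.5721, -0.1004, 0.27]
ee_rot: [0.68, 0.733, -0.002, -0.002]
contact_force: [-8.5, -2.3, 3.3]
finger_gap: 0.0137
grasp_force: 58.9
```

Run:
```python
from bench import imaging
import cv2
f=imaging.grab_frame("side")["frame"][145:285,235:375,::-1]
cv2.imwrite("pics/side5.png",cv2.resize(f,None,fx=4,fy=4,interpolation=cv2.INTER_CUBIC))
```

```text
(no output)
```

View pics/side5.png

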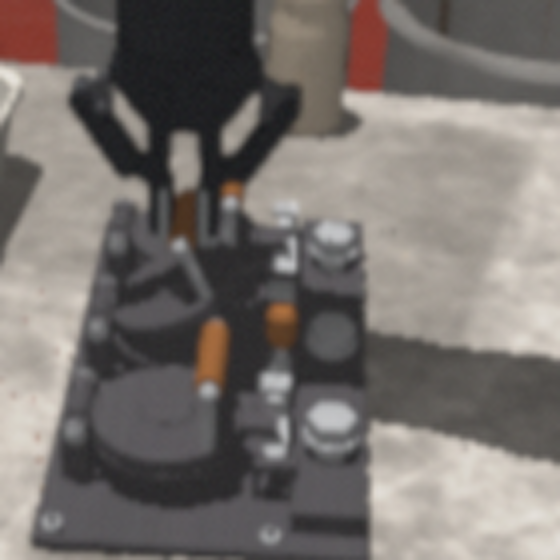

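The middle lid is up about 30°, with the grip (zoomed 183,215) between the fingers. I'll continue along the arc.

Request:
move_tool(offsets=[{"finger_gap":0, "xyz":[0, 0.0061, -0.0036]}, {"finger_gap":0, "xyz":[0, 0.0124, -0.0067]}, {"finger_gap":0, "xyz":[0, 0.0189, -0.0092]}, {"finger_gap":0, "xyz":[0, 0.0189, -0.0092]}])

```text
time_s: 11.7
eef_pos: [0.5911, -0.099, 0.2821]
ee_rot: [0.68, 0.733, -0.001, -0.001]
contact_force: [-12.0, -0.9, 13.3]
finger_gap: 0.0139
grasp_force: 60.7
```

Request:
move_tool(offsets=[{"finger_gap":0, "xyz":[0, 0.007, -0.002]}, {"finger_gap":0, "xyz":[0, 0.0138, -0.0032]}, {"finger_gap":0, "xyz":[0, 0.018, -0.0037]}, {"finger_gap":0, "xyz":[0, 0.018, -0.0037]}, {"finger_gap":0, "xyz":[0, 0.018, -0.0037]}, {"finger_gap":0, "xyz":[0, 0.018, -0.0037]}])

```text
time_s: 12.3
eef_pos: [0.6103, -0.0975, 0.2858]
ee_rot: [0.68, 0.733, 0.0, 0.001]
contact_force: [-6.0, -0.3, 9.2]
finger_gap: 0.0142
grasp_force: 62.6
```

Run:
```python
from bench import imaging
import cv2
for n in("side",):
    f=imaging.grab_frame(n)["frame"][:,:,::-1]
    cv2.imwrite("pics/side6.png",cv2.resize(f[145:285,205:375],None,fx=4,fy=4,interpolation=cv2.INTER_CUBIC))
```

```text
(no output)
```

View pics/side6.png

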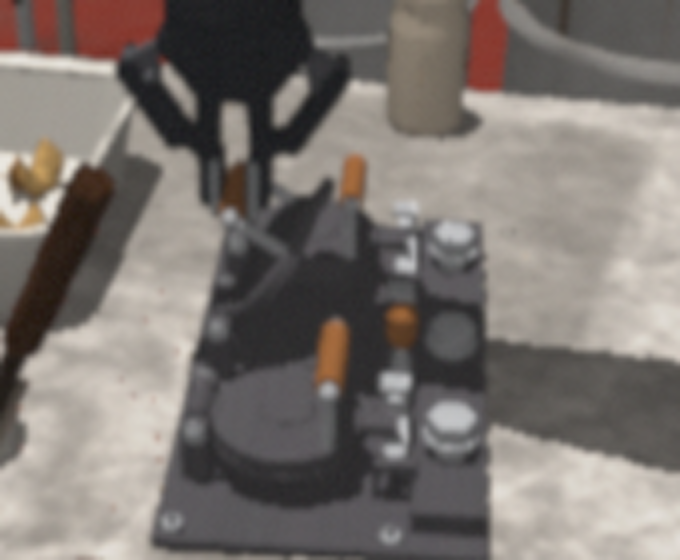

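The middle lid is held at about 57° (grip at zoomed 233,185, between the fingers). The other two lids are shut, so I'm handing in.

```bash
python3 -c "
from bench import order
print(order.sign_off())"
```

```text
the job is handed in; nothing more can be done
None
```

The middle bolt was the loose one (it sank about 6 mm; the left was tight, the right was not tapped), so I slid the locking bar right to its stop, lifted the middle lid to about 57° by measured hand travel, and handed the job in still holding it, with the other two lids shut in the last picture.

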